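# Lock the phone-repair jig with its pin

## Task

Clamp the cracked phone in the repair jig: push the blue sliding jaw all the way up against the phone, so that the hole in the jaw lies over the hole in the base. Then take the pin with the orange grip from the rack and put it down through both holes until its flange sits on the jaw, and let go.

Things in the scene. Friction and masses are not known exactly. Their poses are not given: they have to be found in the camera images.
- base_hole (a point): Round hole, 22 mm wide, right through the fixed aluminium base of the jig; in the open while the jaw is back. Point: centre of its mouth on the base's top, 30 mm above the table. x axis: the slide direction, level, from jaw to phone; z up. The phone lies 32 to 107 mm ahead along x and reaches 78 mm to either side, its top 39 mm above the table.
- jaw_knob (a point): Centre of the upright black knob on the blue jaw: cylinder 22 mm wide, 44 tall, fixed to the jaw, centre 65 mm above the table. The jaw is a plate 12 mm thick, 64 wide, top 43 mm above the table, sliding on the base between two low rails. Its hole (24 mm, right through) is 80 mm ahead of the knob along base_hole's x, its rubber front edge 32 mm farther.
- jaw (a joint): How far the blue jaw is drawn back, in m: 0 = at its stop against the phone, the two holes exactly one above the other; 0.09 = fully back. Starts between 0.055 and 0.085. It slides with about 2.5 N of friction and stays where it is left.
- pin_grip (a point): Centre of the orange grip (upright cylinder, 24 mm wide, 44 tall). Below: flange 38 mm wide, underside 26 mm below this point; shank 12 mm wide, tapered tip 64 mm below. In a fixed grey rack (top 45 mm high), point 71 mm above table; like pins, green and white, 65 mm apart in a row within 0.3 rad of world x, so close the fingers along world y. Fully home: point 39 mm above base_hole. z: pin axis.

How it is judged:
On the way, in this order (a step that is already met when the one before it is completed fails the run):
1. the jaw is pushed up against the phone, the holes in line (value of joint jaw below 0.006 m), for 0.2 s.
2. the orange pin is down through both holes (horizontal distance between pin_grip and base_hole below 0.012 m and z of pin_grip in the frame of base_hole below 0.046 m), for 0.2 s.
At the end, for the whole second after the job is handed in: The jaw is within 10 mm of its stop at the phone; the orange pin stands upright (within 10 degrees) through the jaw's hole and the base's hole, its grip's centre within 12 mm sideways of the base hole and 30 to 43 mm above its mouth (39 mm is flange flat on the jaw) (value of joint jaw below 0.01 m and horizontal distance between pin_grip and base_hole below 0.012 m and z of pin_grip in the frame of base_hole between 0.03 and 0.043 m and angle between pin_grip's own z axis and vertical below 0.17 rad); the robot touches nothing.
It also fails if it takes over 48 s, if anything falls off the work surface, if the arm or the gripper's body presses on something with over 40 N, if the wrist force passes 120 N, or if a joint passes its speed limit or range.

## Robot

A 6-joint arm with a two-finger parallel gripper is mounted at the origin on the work surface. World frame = base frame: x ahead of the robot, y to its left, z up, the work surface at z = 0. Lengths are in m, angles in rad, forces in N, time in s.
With the tool pointing down it reaches from about 0.325 to 0.775 m from the base axis. Payload 9.3 kg.
Tool frame: the origin (TCP) lies midway between the tips of the shut fingers; the grasp point (between the pads) lies 19 mm behind it (r.tcp_to_grasp is the distance from the TCP to the grasp point, in m); x points along the fingers, y is the direction in which the jaws open and shut, and the axes are right-handed (so a half turn about x gives the same grasp; the last joint's range is limited). The gripper opens to 85 mm and grips with 20 to 120 N. Pads are 22 mm wide; open, the fingers measure 114 mm over their backs; the gripper's body (76 mm by 85 mm) begins 54 mm behind the grasp point. The pads swing forward as they close: fully open they stand 13 mm farther back than shut.
Start: joints at [1.122, 0.259, 0.021, 1.334, 0, 1.418], TCP at [0.16, 0.526, 0.231] pointing down, gripper open.
Joint ranges: [-3.04, 3.04], [-0.91, 1.82], [-1.04, 1.36], [-1.92, 1.95], [-1.52, 1.45], [-3.14, 3.14]. Speed limits (rad/s): [2.22, 2.22, 2.79, 3.14, 3.14, 3.14].

## Interface

Orientations are given as a unit quaternion [w, x, y, z].
In Python, from bench import telemetry, optics, job, nets, r gives the robot as it stands.
- The arm moves only by the tool play_rows, never from a script. Its argument "plan" is a list of rows, each a list of 2 entries, a list of its own where there are three numbers: the shift along the tool's x, y, z each as a share of 15 cm, from -1 to 1, then the turn, a rotation vector about the tool's x, y, z each as a share of 0.1 rad, from -1 to 1. In form: [[[tx, ty, tz], [wx, wy, wz]], ...]. A call has 1 to 12 rows; each row shifts and turns the commanded pose from where the row before left it, along the tool's axes as they then stand; what a row does not reach is not made up. A row lasts 1/8 s, in which the tool goes at most 62.5 mm and 10.7 degrees, less where a joint would pass 70% of its speed; a pose out of reach is approached as far as the arm can. A call with a number of a shift or a turn outside -1 to 1 is refused whole. A call with a gripper value outside its range is refused whole. "grip" is the gripper command: -1 is fully open, 1 is shut, values between are in proportion, set as the call begins (left out, the last holds). The fingers move at their own pace and stop on an object; "newtons" is the grip in N (left out, the last holds). Time passes only in rows, so rows that do not move let the fingers close. It gives the time, the measured TCP pose, the force and the opening at its end, in the units of the state.
- telemetry.read_state(): the state, without advancing time (a new reading comes with each control period).
- optics.grab_frame(name): name is "scene" or "top"; returns the picture (384x512x3 uint8, red, green, blue); there is no depth.
- optics.camera_info(name): a dict with "camera_matrix" (3x3 intrinsics, pixels), "dist_coeffs" ([k1, k2, p1, p2, k3] as OpenCV has them; the pictures are not rectified), "R" (3x3) and "t" (3): a world point X has camera coordinates R X + t. Camera axes: x right, y down, z forward; pixel columns grow to the right and rows downward; lengths in m; the calibration is good to about 2 mm. A picture is of the moment at which its call begins. camera_info takes no time and is no camera call.
- job.sign_off(): hands the job in, once; it reports no verdict.
Trained networks look in the newest picture that a camera, given by its name, has taken for a name from the list of things; names that differ only in an ending like _2 or _b are one class to them, and where a whole thing is asked for, a point or a joint stands for the part that bears it (a point fixed in the world has none). Each returns a list of dicts, best first, with "score" (0 to 1); they miss things now and then, are a little off and sometimes report something else, mostly with a low value. They report only what shows in the picture. A call takes as long as a camera call.
- nets.outline_of(camera, thing): "region" (384x512 bool, what is visible of it) and "box" ([left, top, width, height] in pixels, round what is visible of it).
- nets.landmark_of(camera, thing): "at" ([row, column] in pixels: a listed point, or the origin of a listed thing).
The state is a dict: "t": time; "joint_pos": joint angles; "joint_velocities": joint speeds; "joint_efforts": joint torques, N m; "position": TCP position; "ee_rot": TCP orientation; "force": force on the tool from outside, world axes, zero at the start; "wrist_torque": the same for the moment, N m; "finger_gap": finger opening in m.
Only numpy, scipy, OpenCV 4.12 (cv2) and the standard library are available. Lean on these libraries where they do the work, as an engineer would, in place of code of your own. Each camera call takes 0.05 s, during which the arm holds its last target.

## Working session

There is one attempt and no reset: what is moved stays moved. The work goes in short steps, Python scripts to look and compute and a tool call to move; the robot and the scene stay as the last step left them, time stands still between calls to the robot, and variables do not carry over. Pictures are saved under pics/ and viewed, and the job is handed in when it is done.

Besides the shell and the picture viewer there is one more tool, called after "Call:" as name(argument=value, ...) on one line, values as JSON. play_rows: Moves the arm, as the interface text tells. Shift numbers are shares of 15 cm and turn numbers shares of 0.1 rad, none past 1 either way. Its arguments: {"type":"object","properties":{"plan":{"type":"array"},"grip":{"type":"number"},"newtons":{"type":"number"}},"required":["plan"]}

```bash
ls; mkdir -p pics; cat > h.py <<'E'
import numpy as np,cv2
from bench import telemetry, optics, job, nets, r
def ray(cam,rc):
    i=optics.camera_info(cam);K=np.array(i['camera_matrix']);d=np.array(i['dist_coeffs']);R=np.array(i['R']);t=np.array(i['t'])
    p=cv2.undistortPoints(np.array([[[rc[1],rc[0]]]],float),K,d)[0,0]
    return -R.T@t, R.T@np.array([p[0],p[1],1])
def atz(cam,rc,z):
    c,v=ray(cam,rc);return c+v*(z-c[2])/v[2]
def proj(cam,X):
    i=optics.camera_info(cam);R=np.array(i['R']);rv=cv2.Rodrigues(R)[0]
    return cv2.projectPoints(np.array([X],float),rv,np.array(i['t'],float),np.array(i['camera_matrix']),np.array(i['dist_coeffs']))[0][0,0]
def snap(cam,name):
    f=optics.grab_frame(cam);cv2.imwrite('pics/'+name+'.png',cv2.cvtColor(f,cv2.COLOR_RGB2BGR));return f
E
python3 - <<'E'
from h import *
for c in ('scene','top'):
    snap(c,c+'0')
    for th,z in (('base_hole',.03),('jaw_knob',.065),('pin_grip',.071)):
        for k in nets.landmark_of(c,th)[:3]: print(c,th,np.round(k['at'],1),round(k['score'],2),atz(c,k['at'],z).round(4))
s=telemetry.read_state();print(s['t'],s['position'],s['ee_rot'],s['finger_gap'],s['force'],r.tcp_to_grasp)
E
```

```text
pics
scene base_hole [267.7 389.2] 0.92 [0.5614 0.152  0.03  ]
scene jaw_knob [239.1 292.8] 0.71 [ 0.5707 -0.0116  0.065 ]
scene pin_grip [201.9 152.8] 0.68 [ 0.5349 -0.2932  0.071 ]
scene pin_grip [269.9 390.5] 0.56 [0.6161 0.1504 0.071 ]
top base_hole [171.1 143.8] 0.74 [0.567 0.145 0.03 ]
top jaw_knob [166. 216.] 0.66 [ 0.5713 -0.0135  0.065 ]
top pin_grip [188.8 352.9] 0.74 [ 0.5259 -0.2976  0.071 ]
0.4 [0.16031164 0.52607837 0.23119411] [ 0.69936431  0.10413903  0.69941019 -0.10425932] 0.08527203849607716 [ 1.09035307 -0.65770779 -0.10010318] 0.0187
```

View pics/scene0.png

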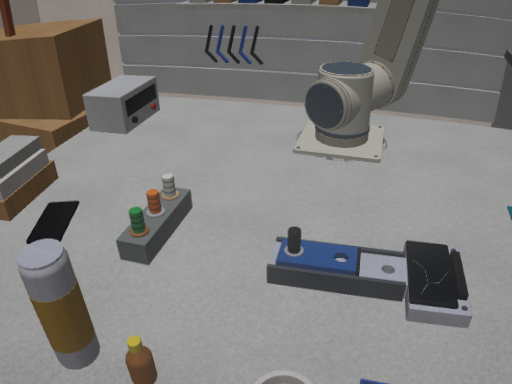

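View pics/top0.png

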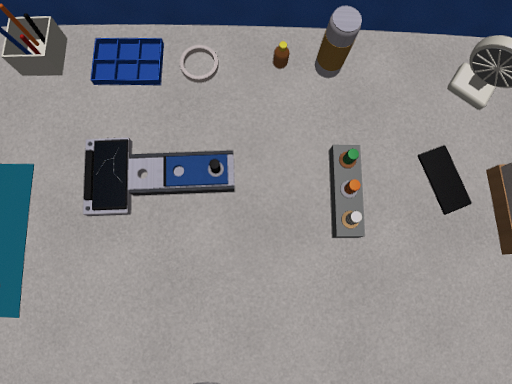

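The scene view shows the rack with the orange pin at about (153,202), the jaw knob at (294,240), and the open base hole at (388,268). The top view shows the jig running along +y. I'll refine with enlarged crops.

```bash
python3 - <<'E'
import cv2
a=cv2.imread('pics/top0.png')
cv2.imwrite('pics/tj.png',cv2.resize(a[125:225,75:245],None,fx=4.6,fy=4.6,interpolation=cv2.INTER_CUBIC))
b=cv2.imread('pics/scene0.png')
c=cv2.resize(b[220:330,260:480],None,fx=3.6,fy=3.6,interpolation=cv2.INTER_CUBIC);cv2.imwrite('pics/sj.png',c)
E
```

```text
(no output)
```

View pics/tj.png

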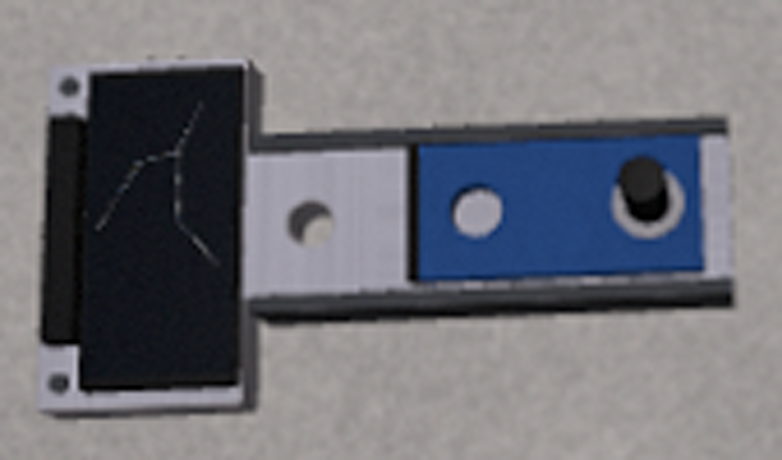

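View pics/sj.png

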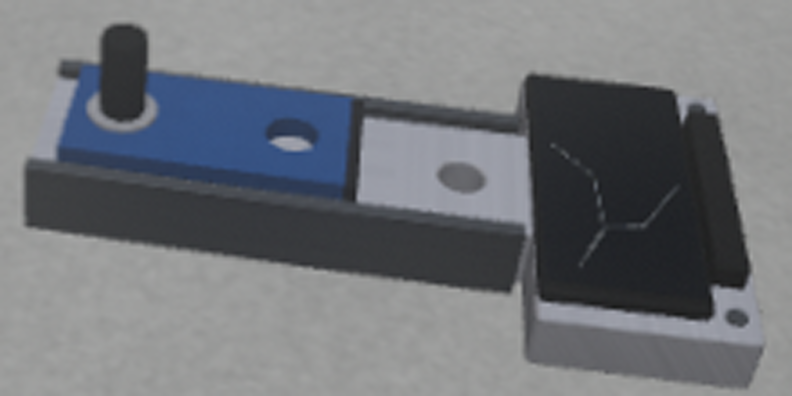

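```bash
python3 - <<'E'
from h import *
T=lambda u,v:(125+(v+.5)/4.6-.5,75+(u+.5)/4.6-.5)
S=lambda u,v:(220+(v+.5)/3.6-.5,260+(u+.5)/3.6-.5)
for n,c,p,z in [('bh','top',T(311,223),.03),('bh','scene',S(461,178),.03),('jh','top',T(477.5,212),.043),('jh','scene',S(292,134),.043),('ring','top',T(648,206),.043),('ring','scene',S(122,110),.043),('ktop','top',T(642,173),.087),('ktop','scene',S(125,32),.087),
 ('rail','top',T(262,150),.035),('rail','top',T(703,136),.035),('jawcorner','top',T(419,280),.043),('jawcorner','top',T(703,270),.043),('jc','top',T(419,147),.043),('jc','top',T(703,137),.043)]:
    print(n,c,atz(c,p,z).round(4))
for c in('top','scene'):
  f=cv2.cvtColor(cv2.imread(f'pics/{c}0.png'),cv2.COLOR_BGR2HSV)
  x=slice(320,370) if c=='top' else slice(140,170)
  m=cv2.inRange(f,(3,150,90),(14,255,255)); mm=np.zeros_like(m)
  if c=='top': mm[175:202,340:366]=m[175:202,340:366]
  else: mm[185:220,140:170]=m[185:220,140:170]
  ys,xs=np.nonzero(mm);print(c,len(ys),ys.min(),ys.max(),xs.min(),xs.max(),atz(c,(ys.mean(),xs.mean()),.071).round(4),ray(c,(200,200))[0])
a=cv2.imread('pics/top0.png')[135:245,315:395];b=cv2.imread('pics/scene0.png')[165:265,110:205]
cv2.imwrite('pics/rt.png',np.hstack([cv2.resize(a,(400,550),interpolation=2),cv2.resize(b,(390,550),interpolation=2)]))
E
```

```text
bh top [0.5625 0.1482 0.03  ]
bh scene [0.5656 0.1497 0.03  ]
jh top [0.5656 0.0678 0.043 ]
jh scene [0.5694 0.0705 0.043 ]
ring top [ 0.5696 -0.011   0.043 ]
ring scene [ 0.5722 -0.0094  0.043 ]
ktop top [ 0.5733 -0.0112  0.087 ]
ktop scene [ 0.5705 -0.0095  0.087 ]
rail top [0.5964 0.1724 0.035 ]
rail top [ 0.6061 -0.0354  0.035 ]
jawcorner top [0.5331 0.0932 0.043 ]
jawcorner top [ 0.5397 -0.0371  0.043 ]
jc top [0.5965 0.0965 0.043 ]
jc top [ 0.6033 -0.0357  0.043 ]
top 99 180 190 349 359 [ 0.5347 -0.3005  0.071 ] [ 0.36214715 -0.0712459   0.8558839 ]
scene 131 189 212 147 157 [ 0.5248 -0.3005  0.071 ] [1.13978638 0.10847421 0.50403581]
```

View pics/rt.png

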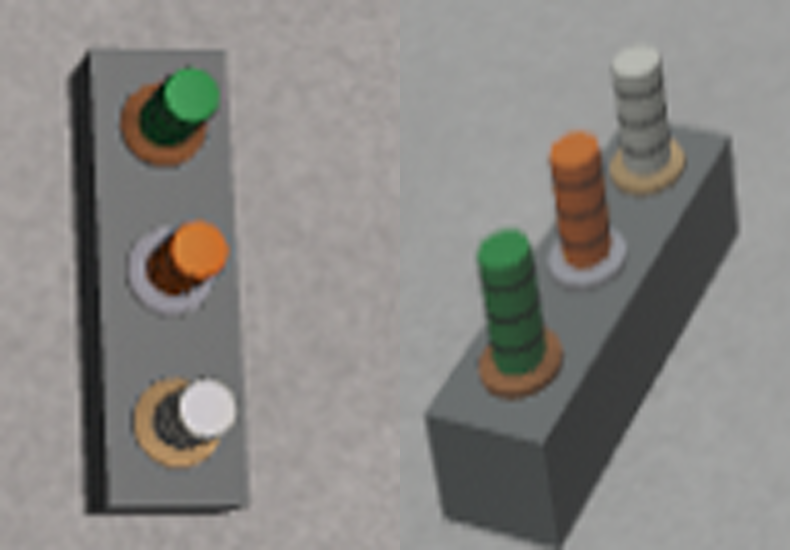

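```bash
cat >> h.py <<'E'
from scipy.spatial.transform import Rotation as Ro
def Rt():
    q=telemetry.read_state()['ee_rot'];return Ro.from_quat([q[1],q[2],q[3],q[0]])
def down(yaw): # tool x down, tool y at angle yaw from world +y
    y=np.array([-np.sin(yaw),np.cos(yaw),0]);x=np.array([0,0,-1.]);return Ro.from_matrix(np.c_[x,y,np.cross(x,y)])
def st():
    s=telemetry.read_state();return s
def delta(target,yaw=None):
    s=st();R=Rt();d=R.inv().apply(np.array(target)-s['position'])/.15
    print('t',round(s['t'],2),'pos',s['position'].round(4),'F',np.round(s['force'],1),'gap',round(s['finger_gap'],4))
    print('shift shares (cur axes)',d.round(3))
    if yaw is not None:
        for k in (0,np.pi):
            D=down(yaw+k);print('turn shares',k,((R.inv()*D).as_rotvec()/.1).round(3),'shift in final axes',(D.inv().apply(np.array(target)-s['position'])/.15).round(3))
E
python3 - <<'E'
from h import *
print(Rt().as_matrix().round(3))
delta([.571,-.065,.231],0)
A=lambda u,v:(135+(v+.5)/5-.5,315+(u+.5)/5-.5)
B=lambda u,v:(165+(v+.5)/5.5-.5,110+(u-400+.5)/(390/95)-.5)
for n,c,p,z in [('top','top',A(199,250),.093),('top','scene',B(577,150),.093),('fl','top',A(172,269),.049),('fl','scene',B(587,255),.049),('gr','top',A(191,95),.093),('gr','scene',B(505,248),.093),('wh','top',A(208,408),.093),('wh','scene',B(638,62),.093)]: print(n,c,atz(c,p,z).round(4))
E
```

```text
[[-0.     0.292  0.957]
 [-0.     0.957 -0.292]
 [-1.    -0.    -0.   ]]
t 0.4 pos [0.1603 0.5261 0.2312] F [ 1.1 -0.7 -0.1] gap 0.0853
shift shares (cur axes) [ 2.000e-03 -2.971e+00  3.768e+00]
turn shares 0 [-2.958e+00 -1.000e-03  2.000e-03] shift in final axes [ 1.000e-03 -3.941e+00  2.738e+00]
turn shares 3.141592653589793 [2.8458e+01 2.0000e-03 1.0000e-03] shift in final axes [ 1.000e-03  3.941e+00 -2.738e+00]
top top [ 0.53   -0.2947  0.093 ]
top scene [ 0.5336 -0.2904  0.093 ]
fl top [ 0.5313 -0.2955  0.049 ]
fl scene [ 0.5328 -0.2928  0.049 ]
gr top [ 0.595  -0.2941  0.093 ]
gr scene [ 0.5974 -0.2912  0.093 ]
wh top [ 0.4658 -0.2959  0.093 ]
wh scene [ 0.4693 -0.2916  0.093 ]
```

Call:
play_rows(plan=[[[0, -0.1, 0.2], [-0.99, 0, 0]], [[0, -0.2, 0.28], [-0.99, 0, 0]], [[0, -0.25, 0.26], [-0.98, 0, 0]], [[0, -0.28, 0.22], [0, 0, 0]], [[0, -0.3, 0.22], [0, 0, 0]], [[0, -0.3, 0.22], [0, 0, 0]], [[0, -0.3, 0.22], [0, 0, 0]], [[0, -0.3, 0.22], [0, 0, 0]], [[0, -0.3, 0.2], [0, 0, 0]], [[0, -0.3, 0.15], [0, 0, 0]], [[0, -0.3, 0.15], [0, 0, 0]], [[0, -0.3, 0.1], [0, 0, 0]]], grip=1, newtons=60)

```text
t: 1.9
position: [0.511, 0.0206, 0.2312]
ee_rot: [0.707, 0.0, 0.707, 0.0]
force: [-0.4, 0.3, -0.2]
finger_gap: 0.0002
```

```bash
python3 -c "
from h import *
delta([.571,-.065,.065],0)"
```

```text
t 1.9 pos [0.511  0.0206 0.2312] F [-0.4  0.3 -0.2] gap 0.0002
shift shares (cur axes) [ 1.108 -0.571  0.4  ]
turn shares 0 [-0.     0.002 -0.   ] shift in final axes [ 1.108 -0.571  0.4  ]
turn shares 3.141592653589793 [ 3.1416e+01 -0.0000e+00 -4.0000e-03] shift in final axes [ 1.108  0.571 -0.4  ]
```

Call:
play_rows(plan=[[[0, -0.2, 0.2], [0, 0, 0]], [[0, -0.25, 0.2], [0, 0, 0]], [[0.2, -0.12, 0], [0, 0, 0]], [[0.3, 0, 0], [0, 0, 0]], [[0.3, 0, 0], [0, 0, 0]], [[0.2, 0, 0], [0, 0, 0]], [[0.1, 0, 0], [0, 0, 0]], [[0, 0, 0], [0, 0, 0]]])

```text
t: 2.9
position: [0.57, -0.0631, 0.0659]
ee_rot: [0.707, 0.0, 0.708, 0.0]
force: [-0.1, -0.7, 0.6]
finger_gap: -0.0004
```

```bash
python3 -c "
from h import *
snap('scene','s1');delta([.5677,.0435,.065],0)"
```

```text
t 2.95 pos [ 0.5706 -0.0633  0.0669] F [-0.1 -0.   1. ] gap 0.0001
shift shares (cur axes) [ 0.012  0.712 -0.019]
turn shares 0 [0.002 0.005 0.001] shift in final axes [ 0.013  0.712 -0.019]
turn shares 3.141592653589793 [-3.1414e+01 -2.0000e-03  8.0000e-03] shift in final axes [ 0.013 -0.712  0.019]
```

View pics/s1.png

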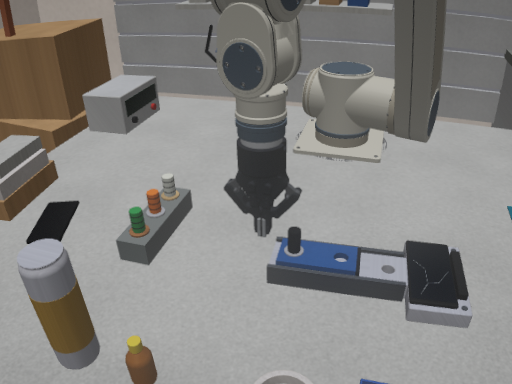

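Shut fingertips at about (263,230) are left of the knob at (294,240), clear and at knob height. Next I push along the slide.

Call:
play_rows(plan=[[[0, 0.06, 0], [0, 0, 0]], [[0, 0.07, 0], [0, 0, 0]], [[0, 0.07, -0.003], [0, 0, 0]], [[0, 0.07, -0.003], [0, 0, 0]], [[0, 0.07, -0.003], [0, 0, 0]], [[0, 0.07, -0.003], [0, 0, 0]], [[0, 0.07, -0.003], [0, 0, 0]], [[0, 0.07, -0.003], [0, 0, 0]], [[0, 0.06, -0.002], [0, 0, 0]], [[0, 0.03, 0], [0, 0, 0]], [[0, 0, 0], [0, 0, 0]]])

```text
t: 4.32
position: [0.5672, 0.0335, 0.0661]
ee_rot: [0.707, -0.0, 0.707, 0.001]
force: [0.7, 0.2, -0.1]
finger_gap: -0.0
```

Call:
play_rows(plan=[[[0, 0.02, 0], [0, 0, 0]], [[0, 0.02, 0], [0, 0, 0]], [[0, 0.02, 0], [0, 0, 0]]])

```text
t: 4.7
position: [0.5669, 0.0418, 0.0661]
ee_rot: [0.707, -0.0, 0.707, -0.0]
force: [-1.5, -3.1, -0.1]
finger_gap: -0.0002
```

```bash
python3 -c "
from h import *
f=snap('scene','s2');g=snap('top','t2');delta([.5677,.0435,.065],0)
a=cv2.imread('pics/s2.png')[190:330,240:480];cv2.imwrite('pics/s2c.png',cv2.resize(a,None,fx=3.3,fy=3.3,interpolation=2))"
```

```text
t 4.8 pos [0.567  0.0421 0.0662] F [-0.5 -1.7 -0.4] gap -0.0
shift shares (cur axes) [0.008 0.009 0.005]
turn shares 0 [ 0.003 -0.004 -0.002] shift in final axes [0.008 0.009 0.005]
turn shares 3.141592653589793 [-3.1412e+01  4.0000e-03 -6.0000e-03] shift in final axes [ 0.008 -0.009 -0.005]
```

View pics/s2c.png

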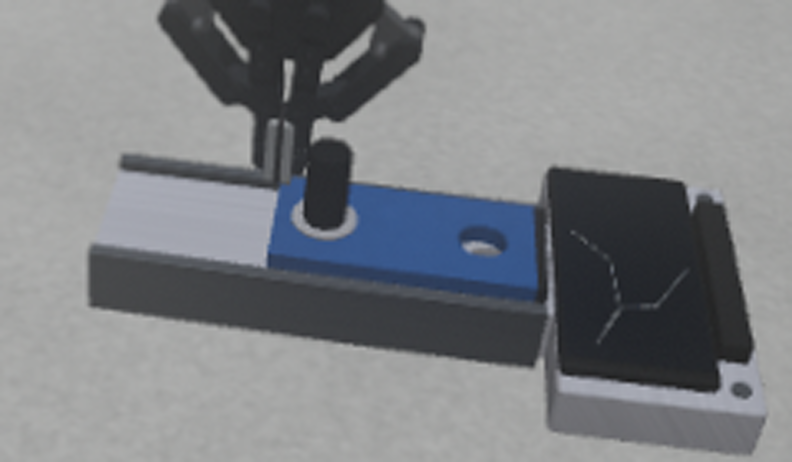

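The jaw has nearly reached the phone: its front edge is at (540,250) and the phone edge at (550,250), with a gap of a few mm at most. I'll press on gently and watch the force.

Call:
play_rows(plan=[[[0, 0.012, 0], [0, 0, 0]], [[0, 0.012, 0], [0, 0, 0]], [[0, 0, 0], [0, 0, 0]]])

```text
t: 5.18
position: [0.5673, 0.0456, 0.0663]
ee_rot: [0.707, -0.0, 0.707, 0.0]
force: [-0.9, -0.7, 0.4]
finger_gap: -0.0003
```

Call:
play_rows(plan=[[[0, 0.01, 0], [0, 0, 0]], [[0, 0.01, 0], [0, 0, 0]], [[0, 0, 0], [0, 0, 0]]])

```text
t: 5.55
position: [0.5673, 0.0461, 0.0664]
ee_rot: [0.707, -0.001, 0.707, -0.002]
force: [-2.9, -15.2, -0.5]
finger_gap: 0.0002
```

Call:
play_rows(plan=[[[0, 0.01, 0], [0, 0, 0]], [[0, 0, 0], [0, 0, 0]], [[0, 0, 0], [0, 0, 0]]])

```text
t: 5.92
position: [0.5673, 0.0463, 0.0664]
ee_rot: [0.707, -0.002, 0.707, -0.003]
force: [-3.1, -20.9, 0.2]
finger_gap: -0.0002
```

```bash
python3 -c "
from h import *
f=snap('scene','s3');g=snap('top','t3');delta([.5677,.0435,.065],0)
a=cv2.imread('pics/s3.png')[190:330,240:480];cv2.imwrite('pics/s3c.png',cv2.resize(a,None,fx=3.3,fy=3.3,interpolation=2))"
```

```text
t 6.03 pos [0.5673 0.0463 0.0664] F [ -3.2 -20.6   0.5] gap 0.0001
shift shares (cur axes) [ 0.009 -0.019  0.003]
turn shares 0 [-0.026 -0.003  0.069] shift in final axes [ 0.009 -0.019  0.003]
turn shares 3.141592653589793 [3.139e+01 1.090e-01 5.000e-03] shift in final axes [ 0.009  0.019 -0.003]
```

View pics/s3c.png

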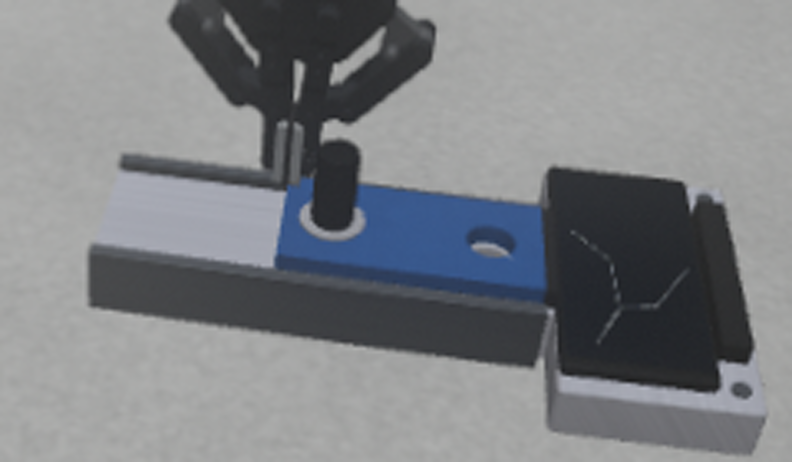

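The jaw is at its stop, with the front edge touching the phone at (548,255) and force holding at 21 N without movement. I'll back off, rise, and move toward the pin while opening the gripper.

Call:
play_rows(plan=[[[0, -0.08, 0], [0, 0, 0]], [[-0.1, -0.1, 0], [0, 0, 0]], [[-0.25, -0.1, 0], [0, 0, 0]], [[-0.25, -0.2, 0], [0, 0, 0]], [[-0.15, -0.3, -0.03], [0, 0, 0]], [[0, -0.3, -0.05], [0, 0, 0]], [[0, -0.3, -0.05], [0, 0, 0]], [[0, -0.3, -0.05], [0, 0, 0]], [[0, -0.25, -0.05], [0, 0, 0]], [[0, -0.2, 0], [0, 0, 0]], [[0, -0.1, 0], [0, 0, 0]], [[0, 0, 0], [0, 0, 0]]], grip=-1)

```text
t: 7.52
position: [0.5329, -0.2851, 0.1791]
ee_rot: [0.707, 0.0, 0.707, -0.0]
force: [0.7, 0.7, -0.2]
finger_gap: 0.0857
```

```bash
python3 -c "
from h import *
f=snap('scene','s4');g=snap('top','t4');delta([.532,-.293,.057],0)
for c in('top','scene'):
  for k in nets.landmark_of(c,'jaw_knob')[:1]: print(c,k['at'],atz(c,k['at'],.065))
a=cv2.imread('pics/t4.png')[125:225,75:245];cv2.imwrite('pics/t4c.png',cv2.resize(a,None,fx=4.6,fy=4.6,interpolation=2))
a=cv2.imread('pics/s4.png')[220:330,260:480];cv2.imwrite('pics/s4c.png',cv2.resize(a,None,fx=3.6,fy=3.6,interpolation=2))
"
```

```text
t 7.62 pos [ 0.5329 -0.2837  0.179 ] F [ 0.9  0.3 -0.7] gap 0.0854
shift shares (cur axes) [ 0.814 -0.062 -0.006]
turn shares 0 [ 0.008  0.003 -0.004] shift in final axes [ 0.814 -0.062 -0.006]
turn shares 3.141592653589793 [-3.1408e+01  6.0000e-03  4.0000e-03] shift in final axes [0.814 0.062 0.006]
top [167.7, 178.6] [0.56654109 0.06392468 0.065     ]
scene [245.2, 339.3] [0.56726186 0.0659291  0.065     ]
```

View pics/t4c.png

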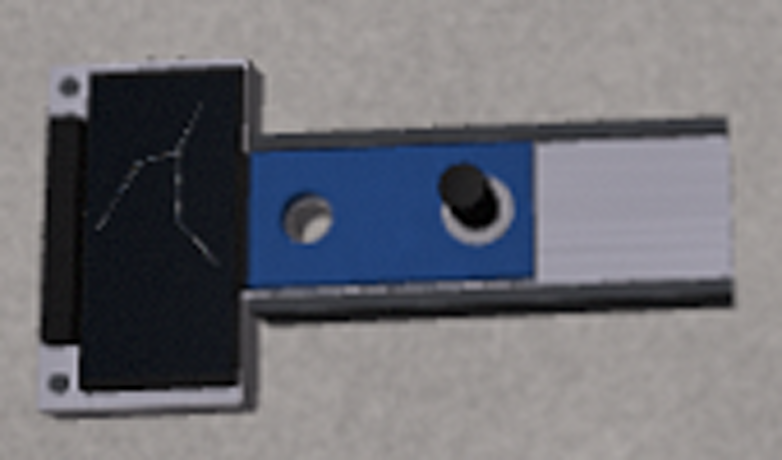

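View pics/s4c.png

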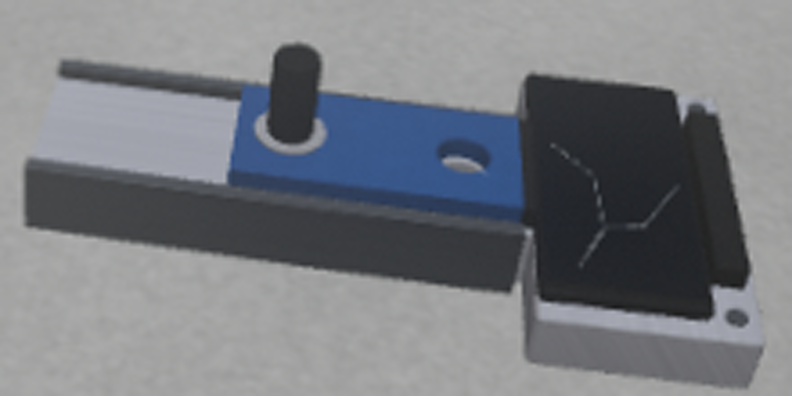

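View pics/s4.png

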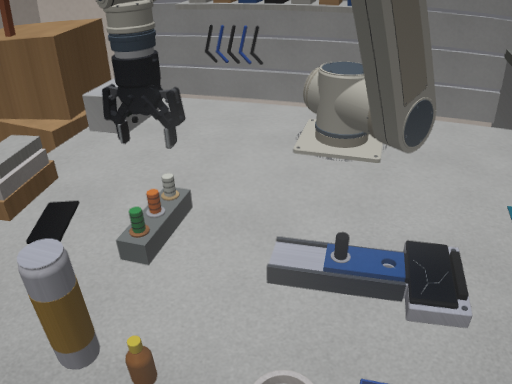

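View pics/t4.png

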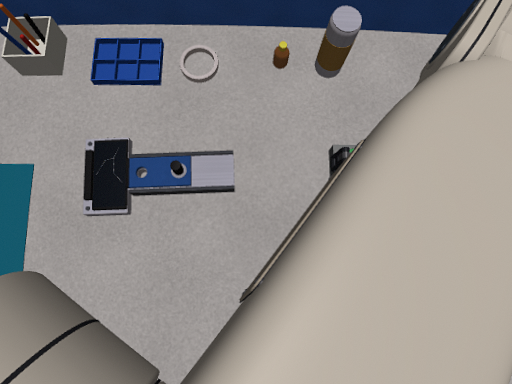

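Jaw hole at crop (308,218) in the top view and (464,156) in the scene view; the jaw lies against the phone. The open gripper is above the rack, with its fingers on either side of the orange pin's column.

```bash
python3 - <<'E'
from h import *
T=lambda u,v:(125+(v+.5)/4.6-.5,75+(u+.5)/4.6-.5)
S=lambda u,v:(220+(v+.5)/3.6-.5,260+(u+.5)/3.6-.5)
for n,c,p,z in [('jh','top',T(308,218),.043),('jh','scene',S(464,156),.043),('ktop','top',T(466,184),.087),('ktop','scene',S(298,54),.087),('ring','scene',S(290,133),.043)]: print(n,c,atz(c,p,z).round(4))
E
```

```text
jh top [0.5617 0.1463 0.043 ]
jh scene [0.5655 0.1492 0.043 ]
ktop top [0.5672 0.0659 0.087 ]
ktop scene [0.5671 0.0691 0.087 ]
ring scene [0.5689 0.0695 0.043 ]
```

Call:
play_rows(plan=[[[0.2, -0.06, 0], [0, 0, 0]], [[0.2, 0, 0], [0, 0, 0]], [[0.15, 0, 0], [0, 0, 0]], [[0.12, 0, 0], [0, 0, 0]], [[0.08, 0, 0], [0, 0, 0]], [[0.04, 0, 0], [0, 0, 0]], [[0, 0, 0], [0, 0, 0]]])

```text
t: 8.6
position: [0.5329, -0.2934, 0.0604]
ee_rot: [0.707, -0.0, 0.707, 0.0]
force: [0.2, -0.7, -0.7]
finger_gap: 0.0857
```

```bash
python3 -c "
from h import *
f=snap('scene','s5');delta([.532,-.293,.057],0)
a=cv2.imread('pics/s5.png')[120:280,70:230];cv2.imwrite('pics/s5c.png',cv2.resize(a,None,fx=3.6,fy=3.6,interpolation=2))
"
```

```text
t 8.65 pos [ 0.533  -0.2936  0.0607] F [-0.7  0.2  0.1] gap 0.0853
shift shares (cur axes) [ 0.025  0.004 -0.007]
turn shares 0 [0.004 0.004 0.003] shift in final axes [ 0.025  0.004 -0.007]
turn shares 3.141592653589793 [-3.1412e+01 -5.0000e-03  7.0000e-03] shift in final axes [ 0.025 -0.004  0.007]
```

View pics/s5c.png

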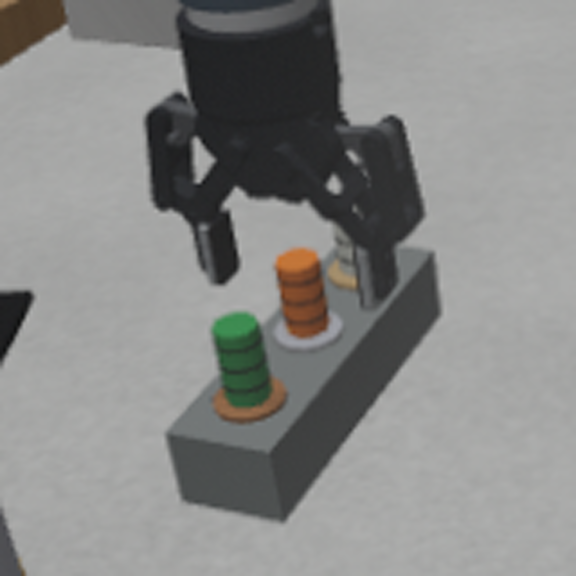

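Fingers straddle the orange grip at (302,290). I'll lower 3 mm and close.

Call:
play_rows(plan=[[[0.025, 0, -0.003], [0, 0, 0]], [[0, 0, 0], [0, 0, 0]], [[0, 0, 0], [0, 0, 0]], [[0, 0, 0], [0, 0, 0]], [[0, 0, 0], [0, 0, 0]], [[0, 0, 0], [0, 0, 0]], [[0, 0, 0], [0, 0, 0]]], grip=1, newtons=50)

```text
t: 9.52
position: [0.5325, -0.2937, 0.0568]
ee_rot: [0.707, -0.0, 0.707, -0.0]
force: [-0.2, -0.6, 5.1]
finger_gap: 0.0225
```

```bash
python3 -c "
from h import *
f=snap('scene','s6');delta([.532,-.293,.057],0)
a=cv2.imread('pics/s6.png')[120:280,70:230];cv2.imwrite('pics/s6c.png',cv2.resize(a,None,fx=3.6,fy=3.6,interpolation=2))
"
```

```text
t 9.57 pos [ 0.5325 -0.2937  0.0568] F [-1.1 -0.6  6. ] gap 0.0234
shift shares (cur axes) [-0.001  0.005 -0.003]
turn shares 0 [0.002 0.005 0.004] shift in final axes [-0.001  0.005 -0.003]
turn shares 3.141592653589793 [-3.1414e+01 -7.0000e-03  7.0000e-03] shift in final axes [-0.001 -0.005  0.003]
```

View pics/s6c.png

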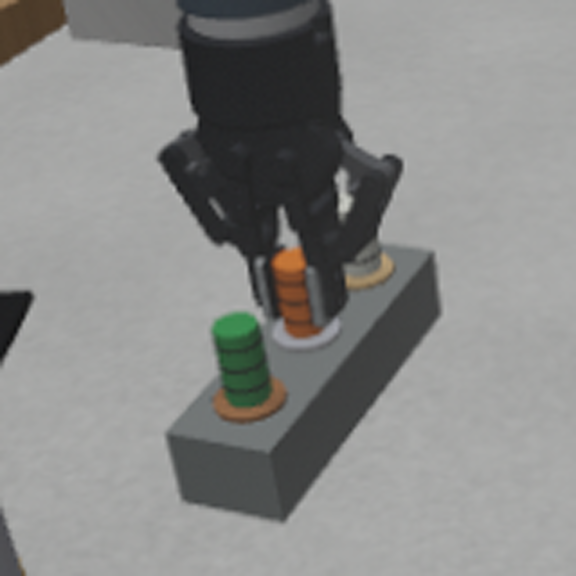

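The orange grip is held between the pads (gap 23 mm). Now I'll lift straight out.

Call:
play_rows(plan=[[[-0.05, 0, 0], [0, 0, 0]], [[-0.1, 0, 0], [0, 0, 0]], [[-0.15, 0, 0], [0, 0, 0]], [[-0.2, 0, 0], [0, 0, 0]], [[-0.2, 0, 0], [0, 0, 0]], [[-0.1, 0, 0], [0, 0, 0]], [[0, 0, 0], [0, 0, 0]]])

```text
t: 10.45
position: [0.5327, -0.2938, 0.1775]
ee_rot: [0.708, -0.0, 0.707, -0.0]
force: [-0.0, 0.8, -0.9]
finger_gap: 0.023
```

Call:
play_rows(plan=[[[0, 0.15, 0], [0, 0, 0]], [[0, 0.25, 0.02], [0, 0, 0]], [[0, 0.3, 0.03], [0, 0, 0]], [[0, 0.3, 0.03], [0, 0, 0]], [[0, 0.3, 0.03], [0, 0, 0]], [[0, 0.3, 0.03], [0, 0, 0]], [[0, 0.3, 0.03], [0, 0, 0]], [[0, 0.3, 0.03], [0, 0, 0]], [[0, 0.3, 0.01], [0, 0, 0]], [[0, 0.25, 0], [0, 0, 0]], [[0, 0.15, 0], [0, 0, 0]], [[0, 0.05, 0], [0, 0, 0]]])

```text
t: 11.95
position: [0.5625, 0.1508, 0.1754]
ee_rot: [0.706, -0.001, 0.708, 0.001]
force: [0.0, -1.1, -1.2]
finger_gap: 0.0227
```

Call:
play_rows(plan=[[[0, 0, 0], [0, 0, 0]], [[0, 0, 0], [0, 0, 0]]])

```text
t: 12.2
position: [0.5636, 0.1482, 0.1763]
ee_rot: [0.707, 0.0, 0.707, -0.0]
force: [0.9, 1.1, -0.8]
finger_gap: 0.0228
```

```bash
python3 -c "
from h import *
f=snap('scene','s7');g=snap('top','t7');delta([.564,.149,.157],0)
a=cv2.imread('pics/s7.png')[160:330,290:480];cv2.imwrite('pics/s7c.png',cv2.resize(a,None,fx=4,fy=3.5,interpolation=2))
"
```

```text
t 12.3 pos [0.5638 0.1481 0.1765] F [-0.6  0.3 -0.7] gap 0.0229
shift shares (cur axes) [0.13  0.006 0.002]
turn shares 0 [-0.01  -0.001  0.001] shift in final axes [0.13  0.006 0.002]
turn shares 3.141592653589793 [3.1406e+01 2.0000e-03 2.0000e-03] shift in final axes [ 0.13  -0.006 -0.002]
```

View pics/s7c.png

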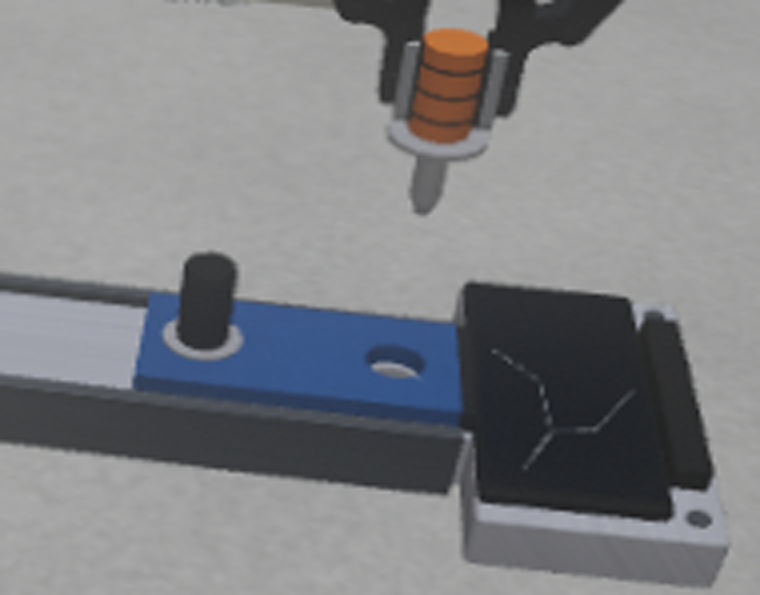

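View pics/t7.png

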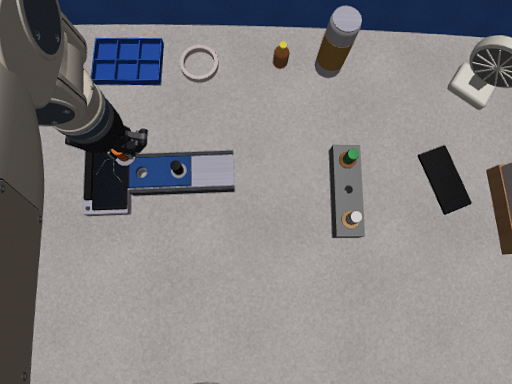

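The pin hangs at (455,90) above the jaw hole (395,361) in the crop. Next I compare the pin's observed tip and top with what's predicted.

```bash
python3 - <<'E'
from h import *
S=lambda u,v:(160+(v+.5)/3.5-.5,290+(u+.5)/4-.5)
print(proj('scene',[.5638,.1481,.1267]),S(424,213)[::-1],atz('scene',S(424,213),.1267))
print(proj('scene',[.5638,.1481,.2127]),S(456,42)[::-1],atz('scene',S(456,42),.2127))
print('hole',atz('scene',S(395,361),.043))
print(proj('top',[.5638,.1481,.1647]))
a=cv2.imread('pics/t7.png')[125:225,75:245];cv2.imwrite('pics/t7c.png',cv2.resize(a,None,fx=4.6,fy=4.6,interpolation=2))
E
```

```text
[395.7628788  220.27515237] (395.625, 220.5) [0.56447813 0.14790839 0.1267    ]
[404.38167597 170.835847  ] (403.625, 171.64285714285714) [0.56662905 0.14704025 0.2127    ]
hole [0.5650887 0.1488959 0.043    ]
[124.03163876 154.80423581]
```

View pics/t7c.png

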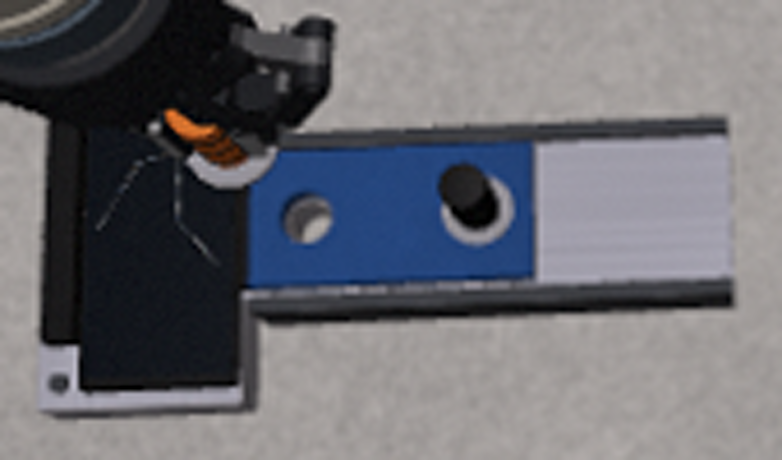

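Both cameras put the pin within about 1.5 mm of the hole axis, with opposite signs, and the clearance is 5 mm. Descending in stages.

Call:
play_rows(plan=[[[0.1, 0, 0], [0, 0, 0]], [[0.15, 0, 0], [0, 0, 0]], [[0.14, 0, 0], [0, 0, 0]], [[0.1, 0, 0], [0, 0, 0]], [[0.03, 0, 0], [0, 0, 0]], [[0, 0, 0], [0, 0, 0]]])

```text
t: 13.05
position: [0.5638, 0.1488, 0.0985]
ee_rot: [0.707, -0.0, 0.707, 0.0]
force: [0.1, -0.2, -1.0]
finger_gap: 0.023
```

```bash
python3 -c "
from h import *
f=snap('scene','s8');g=snap('top','t8');delta([.564,.1485,.0548],0)
a=cv2.imread('pics/s8.png')[160:330,290:480];b=cv2.imread('pics/t8.png')[125:205,75:185]
cv2.imwrite('pics/s8c.png',cv2.resize(a,None,fx=4,fy=3.5,interpolation=2));cv2.imwrite('pics/t8c.png',cv2.resize(b,None,fx=6,fy=6,interpolation=2))
"
```

```text
t 13.15 pos [0.5641 0.1489 0.0991] F [-0.2 -0.2 -1. ] gap 0.0226
shift shares (cur axes) [ 0.296 -0.003 -0.001]
turn shares 0 [ 0.002  0.01  -0.001] shift in final axes [ 0.296 -0.003 -0.001]
turn shares 3.141592653589793 [-3.1414e+01  2.0000e-03  1.6000e-02] shift in final axes [0.296 0.003 0.001]
```

View pics/s8c.png

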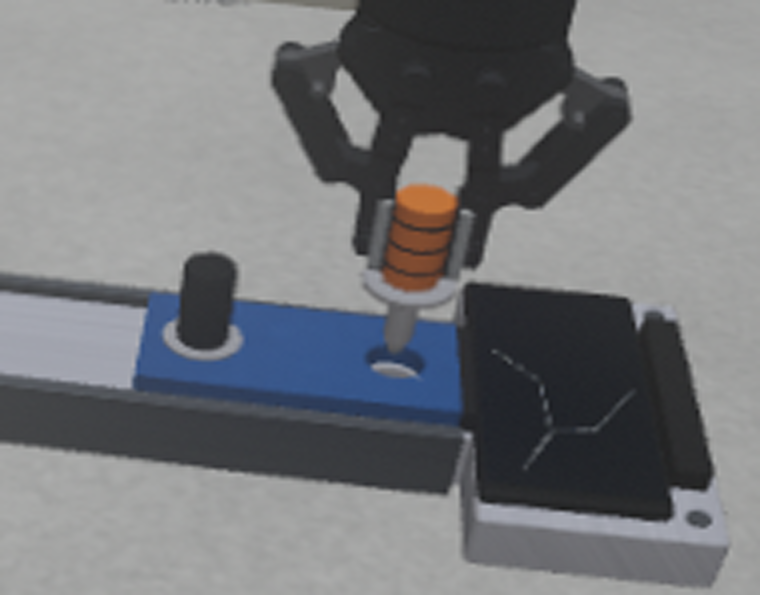

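View pics/t8c.png

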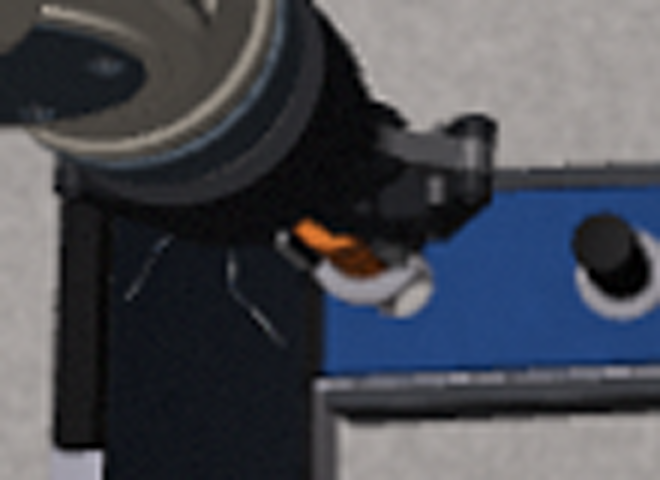

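The tip at (397,352) is at the mouth of the hole, centred at (395,361). Continuing.

Call:
play_rows(plan=[[[0.05, 0, 0], [0, 0, 0]], [[0.05, 0, 0], [0, 0, 0]], [[0.05, 0, 0], [0, 0, 0]], [[0.05, 0, 0], [0, 0, 0]], [[0.04, 0, 0], [0, 0, 0]], [[0, 0, 0], [0, 0, 0]]])

```text
t: 13.9
position: [0.5635, 0.1489, 0.0619]
ee_rot: [0.707, -0.0, 0.707, 0.0]
force: [-0.0, 0.2, -1.0]
finger_gap: 0.0226
```

Call:
play_rows(plan=[[[0.02, 0, 0], [0, 0, 0]], [[0.015, 0, 0], [0, 0, 0]], [[0.01, 0, 0], [0, 0, 0]], [[0, 0, 0], [0, 0, 0]]])

```text
t: 14.4
position: [0.5637, 0.1489, 0.0557]
ee_rot: [0.707, -0.0, 0.707, 0.0]
force: [0.3, -0.2, -0.1]
finger_gap: 0.0227
```

Call:
play_rows(plan=[[[0.008, 0, 0], [0, 0, 0]], [[0, 0, 0], [0, 0, 0]], [[0, 0, 0], [0, 0, 0]]])

```text
t: 14.78
position: [0.5639, 0.1489, 0.0548]
ee_rot: [0.707, -0.0, 0.707, 0.0]
force: [-0.5, 0.4, 3.3]
finger_gap: 0.0229
```

```bash
python3 -c "
from h import *
f=snap('scene','s9');delta([.564,.1485,.0548],0)
a=cv2.imread('pics/s9.png')[160:330,290:480]
cv2.imwrite('pics/s9c.png',cv2.resize(a,None,fx=4,fy=3.5,interpolation=2))
"
```

```text
t 14.82 pos [0.5639 0.1489 0.0548] F [-1.6 -0.3  2.9] gap 0.0225
shift shares (cur axes) [ 0.    -0.003  0.001]
turn shares 0 [ 0.002  0.004 -0.   ] shift in final axes [ 0.    -0.003  0.001]
turn shares 3.141592653589793 [-3.1414e+01  0.0000e+00  6.0000e-03] shift in final axes [ 0.     0.003 -0.001]
```

View pics/s9c.png

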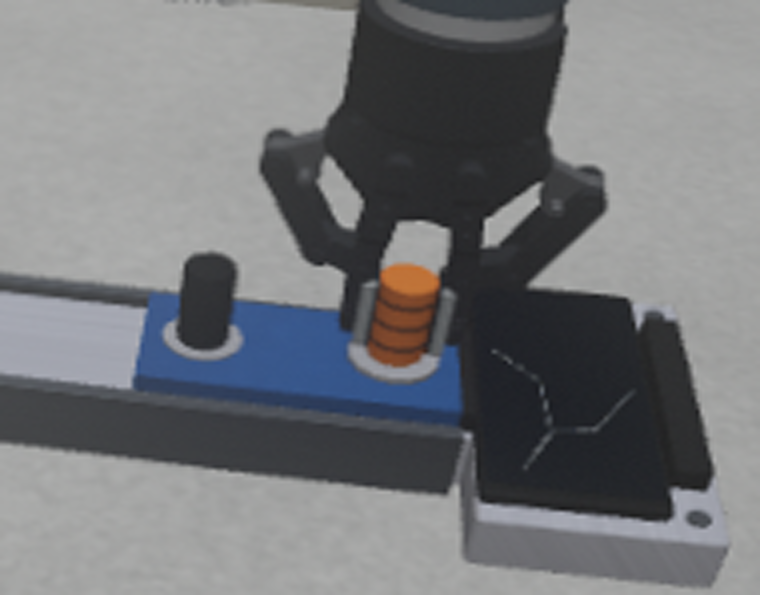

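The flange sits on the jaw at (393,365), with 3 N of contact. I'll open partway, which keeps clear of the knob, then lift.

Call:
play_rows(plan=[[[0, 0, 0], [0, 0, 0]], [[0, 0, 0], [0, 0, 0]], [[0, 0, 0], [0, 0, 0]], [[0, 0, 0], [0, 0, 0]], [[0, 0, 0], [0, 0, 0]]], grip=-0.2)

```text
t: 15.45
position: [0.5637, 0.1489, 0.0546]
ee_rot: [0.707, -0.0, 0.707, 0.0]
force: [0.2, -0.9, -0.3]
finger_gap: 0.0512
```

Call:
play_rows(plan=[[[-0.05, 0, 0], [0, 0, 0]], [[-0.1, 0, 0], [0, 0, 0]], [[-0.15, 0, 0], [0, 0, 0]], [[-0.25, 0, 0], [0, 0, 0]], [[-0.25, 0, 0], [0, 0, 0]], [[-0.15, 0, 0], [0, 0, 0]], [[0, 0, 0], [0, 0, 0]], [[0, 0, 0], [0, 0, 0]]])

```text
t: 16.45
position: [0.5634, 0.1489, 0.1968]
ee_rot: [0.707, -0.0, 0.707, 0.0]
force: [0.4, -0.9, -0.2]
finger_gap: 0.0513
```

```bash
python3 -c "
from h import *
f=snap('scene','s10');g=snap('top','t10');delta([.564,.1485,.0548],0)
for k in nets.landmark_of('scene','pin_grip')[:2]: print(k['at'],k['score'],atz('scene',k['at'],.069))
a=cv2.imread('pics/s10.png')[160:330,290:480]
cv2.imwrite('pics/s10c.png',cv2.resize(a,None,fx=4,fy=3.5,interpolation=2))
"
```

```text
t 16.55 pos [0.5633 0.1488 0.1962] F [ 0.4 -1.  -0.2] gap 0.0512
shift shares (cur axes) [ 0.943 -0.002  0.006]
turn shares 0 [ 0.002 -0.015  0.002] shift in final axes [ 0.943 -0.002  0.005]
turn shares 3.141592653589793 [-3.1414e+01 -3.0000e-03 -2.4000e-02] shift in final axes [ 0.943  0.002 -0.005]
[246.9, 388.4] 0.84 [0.5568654  0.14472678 0.069     ]
```

View pics/s10c.png

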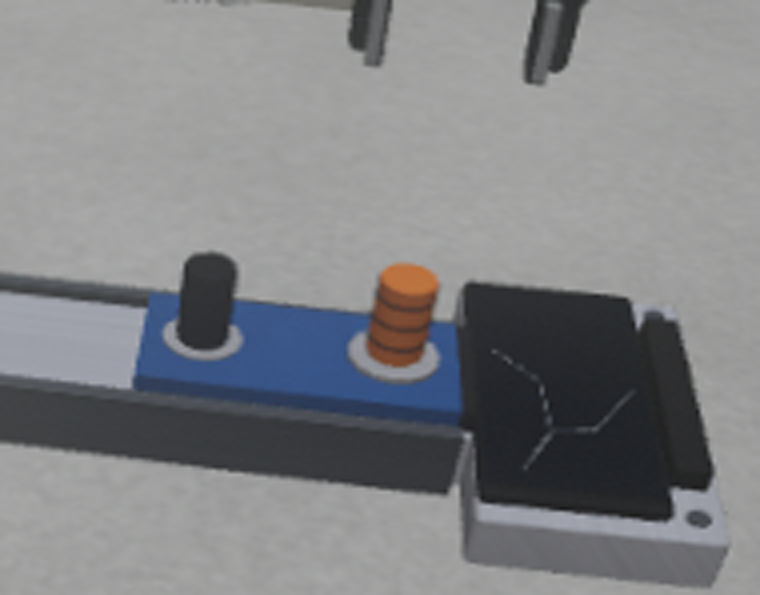

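The pin stands upright with its flange flat on the jaw at (394,358), the jaw is against the phone, and the gripper is clear above.

```bash
python3 -c "
from h import *
print(job.sign_off())"
```

```text
the job is handed in; nothing more can be done
None
```

I clamped the phone, put the orange pin down through both holes and let go. I handed the job in at about 16.6 s; the sign-off gives no verdict.

- **Jaw:** I pushed it with shut fingers until it stopped against the phone. It held at about 21 N without moving, and the later pictures show no gap.
- **Pin:** It came out of the rack cleanly. It went down the holes without side force until the flange touched the jaw at about 3 N. After release, the last picture shows it upright with the flange flat on the jaw, and the gripper clear above it.

**Checks that disagreed:**
- The two cameras put the jaw hole about 3–4 mm apart, so I used the pin-to-hole offset seen in each view. Those came out about 1–2 mm either side of zero.
- The hole position worked out from where the jaw stopped was about 3 mm off the camera value, probably because the finger thickness was estimated.
- The final network reading put the grip centre about 8 mm from where I released it, still inside the 12 mm limit. I think that is detection error, because the picture and the arm's position both show it centred.

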